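# Close out a log-slice trial

### The arm

A 6-joint arm with a two-finger parallel gripper is mounted at the origin on the work surface. World frame = base frame: x ahead of the robot, y to its left, z up, the work surface at z = 0. Lengths are in m, angles in rad, forces in N, time in s.
With the tool pointing down it reaches from about 0.35 to 0.775 m from the base axis. Payload 7.3 kg.
Tool frame: the origin (TCP) lies at the very end of the fingers, on their centre line; the grasp point (between the pads) lies 19 mm behind it (robot.pinch_z is the distance from the TCP to the grasp point, in m); z points along the fingers, y is the line along which they close (so a half turn about z gives the same grasp; the last joint's range is limited). The gripper opens to 92 mm and grips with 3 to 60 N. Pads are 19 mm wide; open, the fingers measure 130 mm over their backs; the gripper's body (75 mm by 190 mm) begins 47 mm behind the grasp point.
Start: joints at [0.954, 0.342, 1.524, -0, 1.275, -0.146], TCP at [0.238, 0.468, 0.227] pointing down, gripper open.
Joint ranges: [-2.53, 2.53], [-0.77, 2.02], [0.04, 2.7], [-1, 4.14], [0.28, 2.66], [-3.11, 3.11]. Speed limits (rad/s): [2.57, 2.57, 3.14, 3.14, 3.14, 3.14].

### API

Orientations are given as [roll, pitch, yaw] about the fixed x, y, z axes, in that order (R = Rz(yaw) Ry(pitch) Rx(roll)).
In Python, from cell import robot gives the robot as it stands.
- The arm moves only by the tool move_arm, never from a script. Its argument "motion" is a list of rows, each a list of 6 numbers: the shift along the tool's x, y, z in units of 0.1 m (1.0 is 0.1 m), then the turn, a rotation vector about the tool's x, y, z in units of pi rad (1.0 is pi rad). In form: [[dx, dy, dz, rx, ry, rz], ...]. A call has 1 to 12 rows; each row is the pose to reach, as a shift and turn from the pose commanded when the call began, along the tool's axes at that moment, turning the shorter way round; what a row does not reach only later rows make up. A row lasts 1/8 s, in which the tool goes at most 62.5 mm and 10.7 degrees, less where a joint would pass 70% of its speed; a pose out of reach is approached as far as the arm can. A call with a number of a shift or a turn outside -1 to 1 is refused whole. A call with a gripper value outside its range is refused whole. "fingers" is the opening, from -1 (shut) to 1 (fully open), set as the call begins (left out, the last holds). The fingers move at their own pace and stop on an object; "newtons" is the grip in N (left out, the last holds). Time passes only in rows, so rows that repeat a pose let the fingers close. It gives the time, the measured TCP pose, the force, the opening and the grip force at its end, in the units of the state.
- robot.observe(): the state, without advancing time (a new reading comes with each control period).
- robot.read_camera(name): name is "side" or "top"; returns a dict with "image" (400x640x3 uint8, red, green, blue), "range_z" (400x640 float32, m along the optical axis (not along the pixel's ray), 0 where there is no reading), "vfov" (degrees; the focal length in pixels is half the picture's height over the tangent of half this angle, whatever the lens; pixels are square), "cx", "cy" (the principal point, pixels), "extrinsics" (4x4, takes a point from camera to world coordinates). Camera axes: x right, y up, looking along -z (the intrinsics and any distortion apply to the point x, -y, -z); pixel columns grow to the right and rows downward; lengths in m; the calibration is good to about 2 mm. A picture is of the moment at which its call begins.
- robot.hand_in(): hands the job in; it is judged then, once.
The state is a dict: "time": time; "qpos": joint angles; "qvel": joint speeds; "joint_efforts": joint torques, N m; "tool_pos": TCP position; "tool_rot": TCP orientation; "contact_force": force on the tool from outside, world axes, zero at the start; "torque": the same for the moment, N m; "opening": finger opening in m; "grip_force": force on a finger pad.
Only numpy, scipy, OpenCV 4.12 (cv2) and the standard library are available. Lean on these libraries where they do the work, as an engineer would, in place of code of your own. Each camera call takes 0.05 s, during which the arm holds its last target. There are 200 camera calls.

### The job

This trial is over: take the lid off the round log slice and close the open white box with it, lid square and fully down. Then slide the slice along the table into the middle of the marked square in front of the scanner, squeeze the scanner's trigger fully, hold it briefly and let it go, and push the slice off the table's far edge so that it drops into the waste tub below. Keep the slice flat on the table until it goes over, never lifting it, and leave everything else where it stands.

Things in the scene. Friction and masses are not known exactly. Their poses are not given: they have to be found in the camera images.
- slice: The round log slice: a wooden disc with dark bark around its side, 120 mm across, 30 mm thick, about 0.2 kg, lying flat on the table with the white lid on top of it at the start. Too wide to grip. Origin at the centre of its underside, z up. (A smaller log slice, 70 mm across, and a rectangular plank are other people's samples.)
- lid: White rigid lid, about 0.15 kg. Plate 166 x 106 mm, 6 mm thick; beneath it a centred step 138 x 78 mm, 8 mm deep, that drops into the box; on top a centred upright grip bar 80 mm long (along the lid's x), 14 mm thick (along its y), 35 mm high. Origin at the centre of the step's underside; plate underside at z = 8 mm, plate top at 14 mm, top of the bar at 49 mm. x along the long side.
- box: Open-topped empty white box, loose, 160 mm (its x) by 100 mm (its y), 60 mm high, walls 4 mm (mouth 152 x 92 mm), about 0.45 kg. Origin at the centre of its underside. With the lid fully down the lid's origin is 52 mm above the box's origin; either way round is right. (The box with leaf litter in it and the lidded boxes are not meant.)
- scanner: Grey hand scanner clamped upside down in a fixed steel foot: head low, its top 70 mm above the table, pistol grip standing straight up to 170 mm. Origin on the table under the grip's axis; its x points from the grip out of the nose towards the marked square; the nose ends 75 mm ahead of the origin. The grip is 30 mm (x) by 28 mm (y), so its back face is at x = -15 mm. Foot 100 x 90 mm.
- grip (a point): On the axis of the scanner's pistol grip, 130 mm above the table, level with the place where trigger and grip are squeezed together.
- trigger_pad (a point): On the front face of the black trigger blade, towards the marked square (22 mm wide, 7 mm thick, 75 mm long, upright in front of the grip, hinged at its lower end), 130 mm above the table when at rest. At rest grip and trigger together are about 56 mm across at this height, from the grip's back to the blade's front; squeezed, about 43 mm.
- trigger (a joint): Trigger angle in rad: 0 at rest, 0.26 fully squeezed towards the grip, which takes about 7 N at the height of the points; a spring returns it to 0 on release.
- scan_spot (a point): Centre of the marked square on the table: four black corner marks, about 160 mm square, flat, 200 mm ahead of the scanner's origin.
- edge (a point): A point on the table's far edge, on the table top; the edge is straight and runs along world y, so only this x matters. Beyond it the slice drops.
- tub: Grey open waste tub on a stand, fixed, below and beyond the far edge: 280 mm (x) by 340 mm (y), 105 mm high, walls 5 mm, its rim 65 mm below the table top and its near side slightly under the table; a plate slopes from the near rim down to the middle of its floor. Origin at the centre of its underside. It may stand up to 130 mm to either side of the marked square.
- plank: Rectangular wooden plank, 130 x 80 x 28 mm, lying flat; leave alone. Origin at the centre of its underside.
- cookie: Small log slice, 70 mm across, 20 mm thick; leave alone. Origin at the centre of its underside.
- jar: Glass jar, 52 mm across, 80 mm high; leave alone. Origin at the centre of its underside.
- can: Metal can, 66 mm across, 100 mm high; leave alone. Origin at the centre of its underside.
- brush: Brush with wooden handle, 140 mm long, lying on the table; leave alone. Its x runs along the handle to the bristles.
Things that resemble listed ones, but are neither listed nor needed, are in the scene too. Leave any turquoise look-alike of the slice alone.

How it is judged:
By the outcome, as a careful person would: the job done as asked, in the order asked, and still so for the second after the job is handed in, with the robot touching nothing.
It also fails if it takes over 72 s, if anything falls off the work surface, if the arm or the gripper's body presses on something with over 40 N, if the wrist force passes 120 N, or if a joint passes its speed limit or range.

## Working session

There is one attempt and no reset: what is moved stays moved. The work goes in short steps, Python scripts to look and compute and a tool call to move; the robot and the scene stay as the last step left them, time stands still between calls to the robot, and variables do not carry over. Pictures are saved under pics/ and viewed, at most 10 in all, crops included, and the job is handed in when it is done.

Besides the shell and the picture viewer there is one more tool, called after "Request:" in YAML: its name, and indented under it one key for each argument. move_arm: Moves the arm, as the interface text tells. Shifts and turns lie within -1 to 1; 1 stands for 0.1 m of shift or pi rad of turn. Its arguments: {"type":"object","properties":{"motion":{"type":"array"},"fingers":{"type":"number"},"newtons":{"type":"number"}},"required":["motion"]}

```bash
ls; mkdir -p pics
python3 - <<'E'
from cell import robot
import cv2,numpy as np
s=robot.observe();print(s)
for n in("top","side"):
    c=robot.read_camera(n);cv2.imwrite(f"pics/{n}0.png",c["image"][...,::-1]);np.savez(f"{n}0.npz",**c)
    print(n,c["vfov"],c["cx"],c["cy"],c["extrinsics"].round(3).tolist(),[k for k in c])
E
```

```text
pics
{'time': 0.0, 'qpos': array([ 9.54027934e-01,  3.42731534e-01,  1.52501008e+00,  9.59688128e-06,
        1.27538708e+00, -1.46015721e-01]), 'qvel': array([ 3.72796408e-05,  1.67919204e-03, -9.52579299e-04, -6.49780066e-04,
       -1.55075438e-03, -1.18570840e-03]), 'joint_efforts': array([-1.45336493e-03, -4.31239522e+01, -2.44216633e+01,  7.17455777e-02,
        5.59667917e-02, -8.70640656e-05]), 'tool_pos': array([0.23786845, 0.46757196, 0.22604281]), 'tool_rot': array([-3.14007429e+00, -2.32569264e-04,  2.67083700e+00]), 'contact_force': array([ 1.07664524, -0.62720467, -0.44328894]), 'torque': array([ 0.03099663,  0.02359942, -0.00165682]), 'grip_force': 0.0, 'opening': 0.0916076371786431}
top 51.83333387407028 315.81001264449185 202.33744540765082 [[-0.019, 0.985, -0.172, 0.365], [-1.0, -0.02, -0.002, 0.027], [-0.006, 0.172, 0.985, 1.308], [0.0, 0.0, 0.0, 1.0]] ['image', 'range_z', 'vfov', 'cx', 'cy', 'extrinsics']
side 49.49799275714421 321.88681318519167 193.2906682718145 [[0.971, 0.138, -0.195, 0.295], [-0.238, 0.511, -0.826, -1.075], [-0.015, 0.848, 0.529, 0.737], [0.0, 0.0, 0.0, 1.0]] ['image', 'range_z', 'vfov', 'cx', 'cy', 'extrinsics']
```

View pics/top0.png

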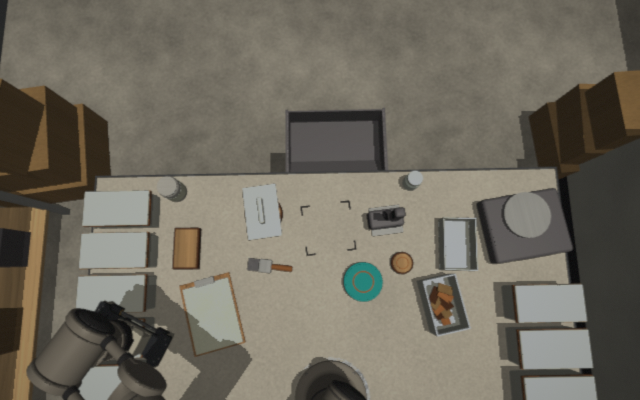

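View pics/side0.png

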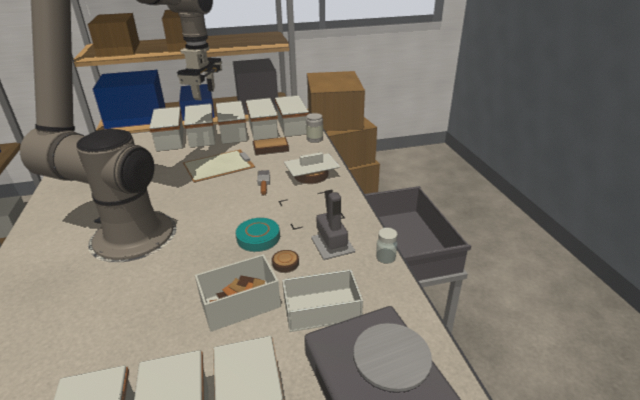

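Candidates in the top view:
- **Lid on the slice:** plate with a bar and bark showing, at (262,212). The lidded boxes at (117,208), (113,250) and (550,303) are not it.
- **Slice:** under that lid. The turquoise disc at (363,282) and the cookie at (402,263) are not it.
- **Box:** empty one at (458,243). The litter box at (443,304) is not it.
- **Scanner:** at (387,218), with the marks centred near (329,229).

I'll check the choice in one crop.

```bash
cat > h.py <<'E'
import numpy as np,cv2
from cell import robot
def f(c): return 200/np.tan(np.radians(float(c["vfov"]))/2)
def cloud(c):
    v,u=np.mgrid[0:400,0:640]; d=c["range_z"]; F=f(c)
    p=np.stack([(u-c["cx"])*d/F,-(v-c["cy"])*d/F,-d],-1)
    E=c["extrinsics"]; w=p@E[:3,:3].T+E[:3,3]; w[d<=0]=np.nan; return w
def ray(c,u,v,z):
    E=c["extrinsics"];r=E[:3,:3]@np.array([(u-c["cx"])/f(c),-(v-c["cy"])/f(c),-1]);o=E[:3,3]
    return o+r*(z-o[2])/r[2]
def proj(c,p):
    E=c["extrinsics"];q=E[:3,:3].T@(np.asarray(p)-E[:3,3]);return c["cx"]+f(c)*q[0]/-q[2],c["cy"]+f(c)*q[1]/q[2]
E
python3 - <<'E'
from h import *
t=dict(np.load("top0.npz"));s=dict(np.load("side0.npz"))
W=cloud(t);im=t["image"]
for u,v in[(120,380),(300,300),(500,200),(330,230),(240,300),(500,350)]: print(u,v,W[v,u].round(4),ray(t,u,v,0).round(4))
S=cloud(s)
for u,v in[(230,180),(150,300),(400,300),(290,180)]: print('s',u,v,S[v,u].round(4))
cv2.imwrite("pics/crop0.png",cv2.resize(im[165:345,230:490,::-1],None,fx=3,fy=3,interpolation=cv2.INTER_CUBIC))
E
```

```text
120 380 [0.2057 0.3441 0.6206] [0.0621 0.63   0.    ]
300 300 [0.2867 0.0855 0.0004] [0.2866 0.0856 0.    ]
500 200 [ 0.5778 -0.5341  0.063 ] [ 0.5886 -0.5626  0.    ]
330 230 [ 5.024e-01 -1.280e-02  2.000e-04] [ 0.5024 -0.0128  0.    ]
240 300 [ 0.2901  0.2717 -0.0004] [0.2901 0.2717 0.    ]
500 350 [ 0.1276 -0.5187 -0.0006] [ 0.1277 -0.5184  0.    ]
s 230 180 [0.2853 0.2376 0.001 ]
s 150 300 [ 0.0688 -0.2717 -0.003 ]
s 400 300 [ 0.63   -0.4194 -0.0014]
s 290 180 [0.4825 0.1858 0.    ]
```

View pics/crop0.png

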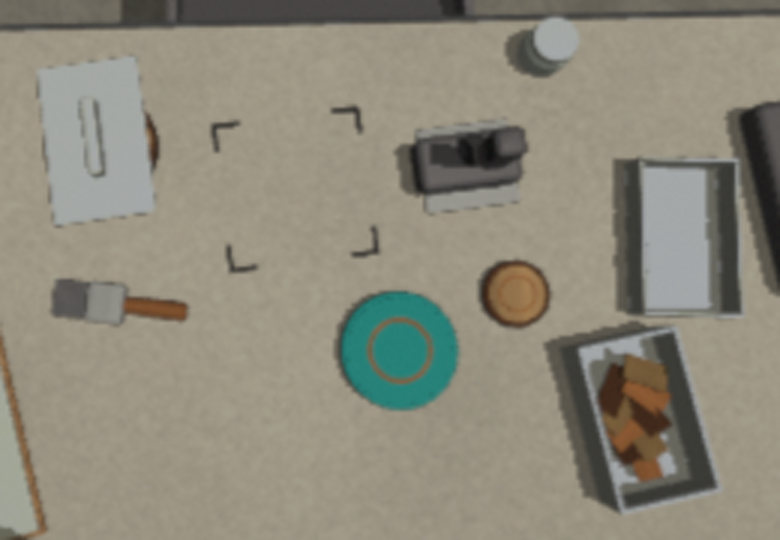

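The crop confirms it. The barred lid, with bark at crop (152,140), is my lid and slice. The empty box is at crop (688,240), the scanner grip at (505,145) and the marks centre at (294,190). Next I'll measure.

```bash
cat > m.py <<'E'
from h import *
def comp(W,x0,x1,y0,y1,z0,z1):
    m=(W[...,0]>x0)&(W[...,0]<x1)&(W[...,1]>y0)&(W[...,1]<y1)&(W[...,2]>z0)&(W[...,2]<z1)
    return W[m]
def rect(P):
    r=cv2.minAreaRect((P[:,:2]*1000).astype(np.float32)); (c,(w,h),a)=r
    if w<h: w,h,a=h,w,a+90
    return np.round(c,1),round(w,1),round(h,1),round((a+90)%180-90,1),len(P),np.median(P[:,2]).round(4)
E
python3 - <<'E'
from m import *
t=dict(np.load("top0.npz"));s=dict(np.load("side0.npz"))
W=cloud(t);S=cloud(s);im=t["image"]
for n,C in(("top",W),("side",S)):
    print(n)
    print("plate",rect(comp(C,.4,.7,.05,.3,.036,.052)))
    print("bar",rect(comp(C,.4,.7,.05,.3,.073,.086)))
    print("rim",rect(comp(C,.36,.62,-.43,-.28,.055,.066)))
    print("boxall",rect(comp(C,.36,.62,-.43,-.28,.01,.066)))
    print("griptop",rect(comp(C,.45,.65,-.25,-.06,.155,.18)))
    print("head",rect(comp(C,.45,.65,-.25,-.06,.062,.075)))
    print("foot",rect(comp(C,.45,.65,-.25,-.06,.003,.04)))
    P=comp(C,.4,.7,.05,.3,.004,.034);print("bark",len(P), P.min(0).round(3) if len(P) else'',P.max(0).round(3) if len(P) else '')
    J=comp(C,.6,.72,-.3,-.15,.05,.1);print("jar",rect(J))
    K=comp(C,.55,.72,.3,.5,.085,.115);print("can",rect(K))
# marks
g=cv2.cvtColor(im,cv2.COLOR_RGB2GRAY)
m=((g<70)&(abs(W[...,2])<.004)).astype(np.uint8); m[:,:290]=0;m[:,365:]=0;m[:190]=0;m[265:]=0
n,l,st,ce=cv2.connectedComponentsWithStats(m)
Q=[]
for i in range(1,n):
    if st[i,4]>8: P=W[l==i]; print("mark",st[i],P[:,:2].mean(0).round(4));Q.append(W[l==i])
print("marks rect",rect(np.vstack(Q)))
# edge, tub
for u in(260,300,330,360,450): 
    col=W[150:230,u]; print("edge",u,np.nanmax(col[abs(col[:,2])<.01,0]).round(4))
print("tubrim",rect(comp(W,.6,1.1,-.3,.3,-.085,-.05)))
print("plank",rect(comp(W,.4,.6,.3,.45,.02,.035)))
print("brush",rect(comp(W,.35,.5,.05,.25,.006,.04)))
E
```

```text
top
plate (array([561. , 201.1]), 166.2, 106.3, 7.1, 1638, np.float64(0.0429))
bar (array([561. , 201.1]), 78.8, 14.1, 7.6, 114, np.float64(0.0768))
rim (array([ 448.9, -388.5]), 160.6, 77.2, -0.8, 153, np.float64(0.0585))
boxall (array([ 449. , -388.8]), 160.3, 78.1, -1.4, 427, np.float64(0.0453))
griptop (array([ 530.3, -187.7]), 63.6, 27.7, -84.4, 124, np.float64(0.1667))
head (array([ 529.1, -180. ]), 104.8, 56.0, -82.0, 404, np.float64(0.0683))
foot (array([ 549.9, -155.2]), 199.6, 189.2, 0.0, 503, np.float64(0.0057))
bark 326 [0.401 0.05  0.004] [0.687 0.298 0.033]
jar (array([ 648.4, -272.8]), 47.1, 45.0, -60.3, 223, np.float64(0.0786))
can (array([634.7, 473.5]), 64.2, 50.9, -0.5, 324, np.float64(0.0982))
side
plate (array([561.7, 201.7]), 170.1, 112.7, 7.1, 629, np.float64(0.0436))
bar (array([559.7, 200.1]), 77.3, 18.8, 8.0, 71, np.float64(0.0775))
rim (array([ 448.1, -388.7]), 161.9, 79.7, -0.7, 281, np.float64(0.0592))
boxall (array([ 448. , -389.9]), 162.2, 82.1, -0.7, 1360, np.float64(0.039))
griptop (array([ 526.8, -191. ]), 65.1, 26.4, -77.5, 130, np.float64(0.1652))
head (array([ 526.7, -182.2]), 104.8, 54.1, -81.3, 334, np.float64(0.0689))
foot (array([ 554.4, -155.3]), 203.6, 173.4, 4.0, 611, np.float64(0.0082))
bark 356 [0.4   0.063 0.004] [0.622 0.25  0.033]
jar (array([ 647.9, -273.3]), 48.5, 47.4, -89.2, 357, np.float64(0.0768))
can (array([632.9, 473. ]), 62.3, 51.9, 2.8, 123, np.float64(0.0975))
mark [345 201   5   6   9] [ 0.5898 -0.0724]
marks rect (array([589.6, -72.9]), 20.8, 7.6, 36.2, 9, np.float64(-0.0017))
edge 260 0.6932
edge 300 0.6959
edge 330 0.6968
edge 360 0.6952
edge 450 0.6951
tubrim (array([826.9, -41.7]), 352.5, 224.9, 89.8, 812, np.float64(-0.0677))
plank (array([457.3, 424.6]), 114.9, 51.7, -0.9, 621, np.float64(0.0269))
brush (array([433.5, 148.9]), 193.3, 129.2, 86.1, 493, np.float64(0.0172))
```

Run:
```python
from m import *
from scipy.optimize import least_squares
t=dict(np.load("top0.npz"));s=dict(np.load("side0.npz"))
W=cloud(t);S=cloud(s);im=t["image"]
for C in(W,S):
    print("rim",rect(comp(C,.36,.62,-.47,-.30,.056,.066)))
    P=comp(C,.615,.68,-.3,-.15,.07,.1);
    P=comp(C,.49,.64,.12,.30,.012,.03); print("bark",len(P))
    # outermost by fixed radius fit of table-lying points (side wall)
    r=least_squares(lambda c:np.hypot(P[:,0]-c[0],P[:,1]-c[1])-.06,[.561,.2],loss="soft_l1",f_scale=.003);print(r.x.round(4),np.abs(r.fun).mean())
    print(P[::max(1,len(P)//12)].round(3).tolist())
    print("trigtop",rect(comp(C,.49,.57,-.185,-.13,.1,.16)), "grip only",rect(comp(C,.49,.57,-.25,-.18,.15,.18)))
g=cv2.cvtColor(im,cv2.COLOR_RGB2GRAY).astype(float)
blur=cv2.medianBlur(im[...,1],21).astype(float)
m=(((blur-im[...,1])>25)&(abs(W[...,2])<.006)).astype(np.uint8); m[:,:297]=0;m[:,360:]=0;m[:195]=0;m[262:]=0
n,l,st,ce=cv2.connectedComponentsWithStats(m,connectivity=8)
for i in range(1,n):
    if st[i,4]>5: print(st[i],ray(t,*ce[i],0).round(4))
v,u=np.nonzero(m);P=np.array([ray(t,a,b,0) for a,b in zip(u,v)]);print("marks",rect(P))
print("tub",rect(comp(W,.6,1.1,-.3,.3,-.3,-.05)))
```

```text
rim (array([ 448.1, -401.6]), 159.7, 101.3, -2.5, 227, np.float64(0.0588))
bark 48
[0.5541 0.201 ] 0.002136579137608855
[[0.592, 0.15, 0.026], [0.582, 0.147, 0.027], [0.575, 0.15, 0.03], [0.572, 0.144, 0.028], [0.565, 0.147, 0.03], [0.563, 0.144, 0.025], [0.559, 0.144, 0.028], [0.556, 0.141, 0.027], [0.553, 0.141, 0.027], [0.55, 0.144, 0.028], [0.547, 0.141, 0.028], [0.537, 0.144, 0.027]]
trigtop (array([ 527.5, -167. ]), 22.1, 20.6, -85.3, 38, np.float64(0.1539)) grip only (array([ 531.8, -203.5]), 31.8, 27.7, -84.4, 114, np.float64(0.1673))
rim (array([ 447.6, -401.5]), 159.8, 103.3, -2.9, 478, np.float64(0.0594))
bark 173
[0.5555 0.2014] 0.003516526953680031
[[0.608, 0.169, 0.029], [0.567, 0.16, 0.029], [0.573, 0.153, 0.028], [0.562, 0.15, 0.027], [0.507, 0.164, 0.024], [0.57, 0.143, 0.026], [0.516, 0.158, 0.022], [0.559, 0.14, 0.025], [0.516, 0.159, 0.018], [0.558, 0.135, 0.025], [0.53, 0.148, 0.018], [0.581, 0.144, 0.012], [0.563, 0.141, 0.013]]
trigtop (array([ 523.1, -163.8]), 24.6, 15.7, 43.3, 80, np.float64(0.1415)) grip only (array([ 529.9, -207.1]), 33.6, 26.7, -69.9, 141, np.float64(0.1648))
[340 200  11  10  40] [ 0.5877 -0.0683  0.    ]
[300 205  10  11  39] [0.574  0.0717 0.    ]
[347 240  10  11  37] [ 0.448  -0.0836  0.    ]
[305 246  11  10  39] [0.4328 0.0563 0.    ]
marks (array([510.9,  -5.5]), 161.9, 161.7, 6.2, 155, np.float64(0.0))
tub (array([826.9, -41.7]), 352.5, 224.9, 89.8, 6185, np.float64(-0.1625))
```

Add to h.py:
```python
from scipy.spatial.transform import Rotation as Ro
def need(x,y,z,yawdeg):
    o=robot.observe();R=Ro.from_euler("xyz",o["tool_rot"]);T=Ro.from_euler("xyz",[np.pi,0,np.radians(yawdeg)])
    print("t",round(o["time"],2),"pos",o["tool_pos"].round(4),"rot",np.degrees(o["tool_rot"]).round(2),"F",o["contact_force"].round(1),"open",round(o["opening"],4),"grip",round(o["grip_force"],1),"q",o["qpos"].round(2))
    print("need shift",(R.inv().apply(np.array([x,y,z])-o["tool_pos"])/.1).round(3),"turn",((R.inv()*T).as_rotvec()/np.pi).round(4))
```

```text
(no output)
```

Request:
move_arm:
  motion:
    - [-0.5,-0.45,0,0,0,-0.05]
    - [-1,-0.9,0,0,0,-0.1]
    - [-1,-0.9,0,0,0,-0.15]
    - [-1,-0.9,0,0,0,-0.191]
  fingers: 1

```text
time: 0.6
tool_pos: [0.2868, 0.3411, 0.2266]
tool_rot: [-3.141, -0.0, -3.01]
contact_force: [-0.7, 1.0, 0.7]
opening: 0.0915
grip_force: 0.0
```

Request:
move_arm:
  motion:
    - [-0.45,-0.3,0,0,0,0]
    - [-0.9,-0.6,0,0,0,0]
    - [-0.9,-0.6,0,0,0,0]

```text
time: 0.98
tool_pos: [0.3859, 0.2928, 0.2262]
tool_rot: [-3.141, -0.0, -3.017]
contact_force: [-1.0, -0.4, 0.0]
opening: 0.0916
grip_force: 0.0
```

Request:
move_arm:
  motion:
    - [-0.45,-0.3,0,0,0,0]
    - [-0.9,-0.6,0,0,0,0]
    - [-0.9,-0.6,0,0,0,0]

```text
time: 1.35
tool_pos: [0.482, 0.2454, 0.2259]
tool_rot: [-3.141, -0.001, -3.015]
contact_force: [-0.0, 0.0, -0.5]
opening: 0.0918
grip_force: 0.0
```

Request:
move_arm:
  motion:
    - [-0.4,-0.3,0.4,0,0,0]
    - [-0.75,-0.54,0.8,0,0,0]
    - [-0.75,-0.54,0.8,0,0,0]
    - [-0.75,-0.54,0.8,0,0,0]

```text
time: 1.85
tool_pos: [0.5605, 0.2038, 0.1471]
tool_rot: [3.141, -0.001, -3.012]
contact_force: [-0.0, -0.1, 0.8]
opening: 0.0919
grip_force: 0.0
```

Run:
```python
from m import *
need(.561,.2011,.052,187.3)
c=robot.read_camera("side");W=cloud(c)
print("bar",rect(comp(W,.4,.7,.05,.3,.070,.083)))
```

```text
t 1.85 pos [0.5605 0.2038 0.1471] rot [ 1.7997e+02 -4.0000e-02 -1.7255e+02] F [-0.  -0.1  0.8] open 0.0919 grip 0.0 q [ 0.22  0.54  1.43  0.    1.17 -1.48]
need shift [-0.002 -0.028  0.951] turn [ 0.0002 -0.0002  0.0008]
bar (array([559.4, 199.5]), 78.6, 19.4, 9.0, 94, np.float64(0.0764))
```

Request:
move_arm:
  motion:
    - [0,-0.03,0.35,0,0,0]
    - [0,-0.03,0.65,0,0,0]
    - [0,-0.03,0.85,0,0,0]
    - [0,-0.03,0.94,0,0,0]
    - [0,-0.03,0.94,0,0,0]

```text
time: 2.52
tool_pos: [0.562, 0.2005, 0.0537]
tool_rot: [3.141, 0.001, -3.011]
contact_force: [-0.9, 0.4, 0.3]
opening: 0.0922
grip_force: 0.0
```

Request:
move_arm:
  motion:
    - [0,0,0,0,0,0]
    - [0,0,0,0,0,0]
    - [0,0,0,0,0,0]
    - [0,0,0,0,0,0]
    - [0,0,0,0,0,0]
    - [0,0,0,0,0,0]
    - [0,0,0,0,0,0]
    - [0,0,0,0,0,0]
  fingers: -1
  newtons: 30

```text
time: 3.52
tool_pos: [0.5621, 0.1998, 0.0527]
tool_rot: [3.141, 0.0, -3.012]
contact_force: [-0.4, 1.4, -0.8]
opening: 0.0168
grip_force: 0.4
```

Request:
move_arm:
  motion:
    - [0,0,0,0,0,0]
    - [0,0,0,0,0,0]
    - [0,0,-0.1,0,0,0]
    - [0,0,-0.3,0,0,0]
    - [0,0,-0.55,0,0,0]
    - [0,0,-0.8,0,0,0]
    - [0,0,-1,0,0,0]

```text
time: 4.4
tool_pos: [0.5623, 0.1996, 0.1544]
tool_rot: [-3.142, 0.001, -3.012]
contact_force: [0.3, -0.2, -1.5]
opening: 0.0136
grip_force: 30.0
```

Request:
move_arm:
  motion:
    - [0,0,-0.25,0,0,0]
    - [0,0,-0.5,0,0,0]
    - [0,0,-0.75,0,0,0]
    - [0,0,-1,0,0,0]

```text
time: 4.9
tool_pos: [0.5618, 0.1995, 0.2541]
tool_rot: [-3.141, 0.0, -3.012]
contact_force: [0.4, -0.1, -2.3]
opening: 0.0138
grip_force: 30.0
```

Run:
```python
from m import *
from scipy.optimize import least_squares
need(.448,-.4015,.25,177.4)
c=robot.read_camera("top");cv2.imwrite("pics/top1.png",c["image"][...,::-1]);W=cloud(c)
P=comp(W,.47,.65,.1,.3,.02,.035);print("slice top",rect(P))
c=robot.read_camera("side");W=cloud(c);cv2.imwrite("pics/side1.png",c["image"][...,::-1])
print("slice",rect(comp(W,.47,.65,.1,.3,.02,.035)),"lid",rect(comp(W,.4,.72,.05,.35,.2,.26)))
```

```text
t 4.9 pos [0.5618 0.1995 0.2541] rot [-1.7999e+02  1.0000e-02 -1.7260e+02] F [ 0.4 -0.1 -2.3] open 0.0138 grip 30.0 q [ 0.21  0.46  1.27 -0.    1.41 -1.49]
need shift [ 1.903 -5.813  0.041] turn [-0.      0.      0.0556]
slice top (array([549.3, 154.5]), 89.7, 28.3, -3.7, 150, np.float64(0.0289))
slice (array([555.6, 195.2]), 120.6, 118.7, -58.0, 533, np.float64(0.0299)) lid (array([560.8, 198. ]), 167.9, 112.1, 5.6, 671, np.float64(0.2487))
```

View pics/side1.png

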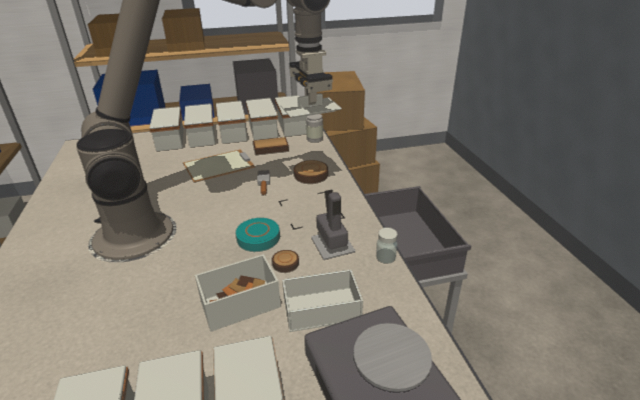

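The lid is held level, and the slice at side (311,171) stayed put. Now carrying the lid to the box.

Request:
move_arm:
  motion:
    - [0.04,-0.12,0,0,0,0]
    - [0.12,-0.36,0,0,0,0]
    - [0.22,-0.67,0,0,0,0]
    - [0.32,-0.97,0,0,0,0]

```text
time: 5.5
tool_pos: [0.5416, 0.0976, 0.2511]
tool_rot: [-3.141, -0.003, -3.012]
contact_force: [0.6, -0.8, -1.3]
opening: 0.0139
grip_force: 30.0
```

Request:
move_arm:
  motion:
    - [0.1,-0.32,0,0,0,0]
    - [0.2,-0.64,0,0,0,0]
    - [0.32,-0.97,0,0,0,0]

```text
time: 5.88
tool_pos: [0.5222, -0.0026, 0.2512]
tool_rot: [3.141, -0.003, -3.013]
contact_force: [0.2, 0.1, -1.1]
opening: 0.0137
grip_force: 30.0
```

Request:
move_arm:
  motion:
    - [0.1,-0.32,0,0,0,0]
    - [0.2,-0.64,0,0,0,0]
    - [0.32,-0.97,0,0,0,0]

```text
time: 6.25
tool_pos: [0.5029, -0.1027, 0.2512]
tool_rot: [3.14, -0.003, -3.013]
contact_force: [0.1, -0.5, -2.4]
opening: 0.0136
grip_force: 30.0
```

Request:
move_arm:
  motion:
    - [0.1,-0.32,0,0,0,0]
    - [0.2,-0.64,0,0,0,0]
    - [0.32,-0.97,0,0,0,0]

```text
time: 6.62
tool_pos: [0.4836, -0.2027, 0.2512]
tool_rot: [3.14, -0.002, -3.013]
contact_force: [0.0, -0.3, -1.3]
opening: 0.0135
grip_force: 30.0
```

Request:
move_arm:
  motion:
    - [0.1,-0.32,0,0,0,0]
    - [0.2,-0.64,0,0,0,0]
    - [0.32,-0.97,0,0,0,0]

```text
time: 7.0
tool_pos: [0.4644, -0.3029, 0.2511]
tool_rot: [3.139, -0.002, -3.013]
contact_force: [0.4, 0.5, -2.1]
opening: 0.0136
grip_force: 30.0
```

Request:
move_arm:
  motion:
    - [0.1,-0.32,0.2,0,0,0.015]
    - [0.2,-0.64,0.4,0,0,0.035]
    - [0.28,-0.87,0.6,0,0,0.0556]
    - [0.31,-0.97,0.8,0,0,0.0556]
    - [0.31,-0.97,0.9,0,0,0.0556]
    - [0.31,-0.97,0.9,0,0,0.0556]

```text
time: 7.75
tool_pos: [0.4473, -0.4011, 0.1616]
tool_rot: [3.139, -0.002, 3.096]
contact_force: [-0.5, 0.2, -1.9]
opening: 0.0136
grip_force: 30.0
```

Run:
```python
from m import *
need(.448,-.4015,.142,177.4)
c=robot.read_camera("top");W=cloud(c)
print("lid",rect(comp(W,.33,.6,-.52,-.28,.145,.165)))
c=robot.read_camera("side");W=cloud(c);cv2.imwrite("pics/side2.png",c["image"][...,::-1])
P=comp(W,.33,.6,-.52,-.28,.15,.165)
print("lid",rect(comp(W,.33,.6,-.52,-.28,.14,.165)))
print("box",rect(comp(W,.33,.6,-.52,-.28,.01,.066)))
```

```text
t 7.75 pos [ 0.4473 -0.4011  0.1616] rot [ 1.7988e+02 -9.0000e-02  1.7739e+02] F [-0.5  0.2 -1.9] open 0.0136 grip 30.0 q [-0.86  0.54  1.4   0.    1.21 -2.38]
need shift [-0.008 -0.004  0.196] turn [ 0.0007 -0.0005 -0.    ]
lid (array([ 446.5, -400.9]), 165.9, 106.2, -2.7, 600, np.float64(0.1519))
lid (array([ 446.7, -401.7]), 166.8, 109.1, -3.3, 2072, np.float64(0.1541))
box (array([ 443.9, -405.2]), 316.3, 192.1, -68.3, 3869, np.float64(0.0461))
```

View pics/side2.png

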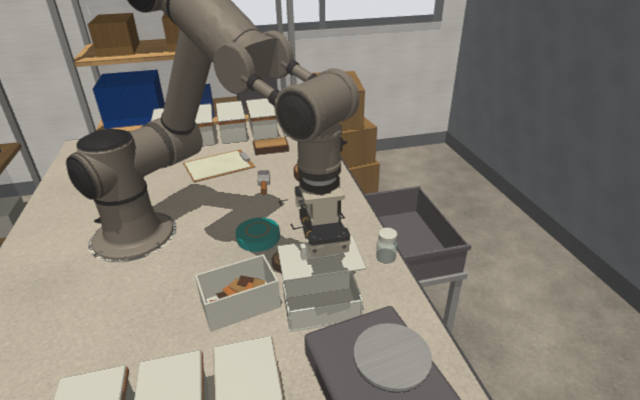

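The lid hovers centred over the box, seen at side (320,260). Lowering it.

Request:
move_arm:
  motion:
    - [-0.012,0,0.25,0,0,0]
    - [-0.012,0,0.45,0,0,0]
    - [-0.012,0,0.6,0,0,0]
    - [-0.012,0,0.7,0,0,0]
    - [-0.012,0,0.78,0,0,0]
    - [-0.012,0,0.83,0,0,0]
    - [-0.012,0,0.86,0,0,0]
    - [-0.012,0,0.88,0,0,0]
    - [-0.012,0,0.88,0,0,0]

```text
time: 8.98
tool_pos: [0.449, -0.4022, 0.0749]
tool_rot: [-3.141, 0.0, 3.096]
contact_force: [-0.1, 0.2, -2.7]
opening: 0.0135
grip_force: 30.0
```

Run:
```python
from m import *
need(.448,-.4015,.0747,177.4)
for n in("top","side"):
    c=robot.read_camera(n);W=cloud(c)
    print("lid",rect(comp(W,.33,.55,-.48,-.32,.055,.076)))
```

```text
t 8.97 pos [ 0.449  -0.4022  0.0749] rot [-1.7999e+02  2.0000e-02  1.7740e+02] F [-0.1  0.2 -2.7] open 0.0135 grip 30.0 q [-0.86  0.63  1.49  0.    1.02 -2.38]
need shift [0.01  0.007 0.002] turn [-0.0001  0.0001 -0.    ]
lid (array([ 436.6, -392.3]), 198.1, 104.5, -9.5, 603, np.float64(0.0653))
lid (array([ 432.4, -400. ]), 209.0, 124.4, -10.6, 2068, np.float64(0.0662))
```

Request:
move_arm:
  motion:
    - [0,0,0.02,0,0,0]
    - [0,0,0.02,0,0,0]

```text
time: 9.32
tool_pos: [0.4491, -0.4023, 0.0747]
tool_rot: [-3.141, 0.001, 3.096]
contact_force: [-3.4, 4.4, 11.6]
opening: 0.0138
grip_force: 30.0
```

Request:
move_arm:
  motion:
    - [0,0,0,0,0,0]
    - [0,0,0,0,0,0]
    - [0,0,0,0,0,0]
    - [0,0,0,0,0,0]
    - [0,0,0,0,0,0]
    - [0,0,-0.1,0,0,0]
    - [0,0,-0.4,0,0,0]
    - [0,0,-0.8,0,0,0]
    - [0,0,-1,0,0,0]
  fingers: 1

```text
time: 10.45
tool_pos: [0.4496, -0.4028, 0.1759]
tool_rot: [-3.139, 0.003, 3.096]
contact_force: [-0.1, -0.0, -0.3]
opening: 0.0913
grip_force: 0.0
```

Request:
move_arm:
  motion:
    - [0,0.3,-0.3,0,0,0]
    - [0,0.6,-0.6,0,0,0]
    - [0,1,-0.9,0,0,0]
    - [0,1,-0.9,0,0,0]

```text
time: 10.95
tool_pos: [0.4546, -0.3009, 0.2664]
tool_rot: [-3.138, 0.005, 3.099]
contact_force: [-0.7, -0.4, -0.8]
opening: 0.0919
grip_force: 0.0
```

Run:
```python
from m import *
need(.57,.29,.25,258)
for n in("top","side"):
    c=robot.read_camera(n);W=cloud(c)
    print("lid",rect(comp(W,.36,.55,-.48,-.32,.062,.074)),"bar",rect(comp(W,.36,.55,-.48,-.32,.092,.11)))
    cv2.imwrite(f"pics/{n}3.png",c["image"][...,::-1])
    print("slice",rect(comp(W,.47,.65,.1,.3,.02,.035)))
```

```text
t 10.95 pos [ 0.4546 -0.3009  0.2664] rot [-179.8     0.29  177.56] F [-0.7 -0.4 -0.8] open 0.0919 grip 0.0 q [-0.73  0.35  1.4   0.    1.38 -2.25]
need shift [-0.9    5.953  0.147] turn [-0.0021  0.0006 -0.4469]
lid (array([ 448.2, -402.5]), 186.2, 87.8, 15.9, 564, np.float64(0.0654)) bar (array([ 423.1, -401.4]), 29.3, 14.4, -3.2, 58, np.float64(0.0998))
slice (array([556.4, 199.2]), 118.0, 117.7, 0.1, 1113, np.float64(0.0292))
lid (array([ 448.3, -401.8]), 166.7, 109.3, -2.8, 2238, np.float64(0.0662)) bar (array([ 448.1, -402.8]), 80.0, 17.2, -1.4, 267, np.float64(0.0999))
slice (array([502.2, 197.6]), 64.5, 12.1, 88.0, 38, np.float64(0.0282))
```

The lid is seated: plate top at 66 mm, bar top at 100 mm, yaw -2.8°. Next I go behind the slice at (.556,.199) and push with open fingers as a fork, tool yaw 77.4°, along -x.

Request:
move_arm:
  motion:
    - [-0.2,0.2,0,0,0,0.05]
    - [-0.4,0.4,0,0,0,0.105]
    - [-0.6,0.6,0,0,0,0.16]
    - [-0.8,0.8,0,0,0,0.215]
    - [-1,1,0,0,0,0.27]
    - [-1,1,0,0,0,0.325]
    - [-1,1,0,0,0,0.38]
    - [-1,1,0,0,0,0.44]
    - [-1,1,0,0,0,0.5]
    - [-1,1,0,0,0,0.5566]
    - [-1,1,0,0,0,0.5566]

```text
time: 12.42
tool_pos: [0.5576, -0.2079, 0.2612]
tool_rot: [-3.139, -0.0, 1.348]
contact_force: [-0.5, 0.1, 0.2]
opening: 0.0916
grip_force: 0.0
```

Request:
move_arm:
  motion:
    - [0.3,-0.06,0,0,0,0]
    - [0.6,-0.12,0,0,0,0]
    - [0.96,-0.18,0,0,0,0]

```text
time: 12.8
tool_pos: [0.5614, -0.1094, 0.2618]
tool_rot: [-3.14, 0.0, 1.35]
contact_force: [0.5, -0.6, 0.8]
opening: 0.0914
grip_force: 0.0
```

Request:
move_arm:
  motion:
    - [0.3,-0.06,0,0,0,0]
    - [0.6,-0.12,0,0,0,0]
    - [0.96,-0.18,0,0,0,0]

```text
time: 13.18
tool_pos: [0.5653, -0.0115, 0.262]
tool_rot: [-3.141, 0.0, 1.351]
contact_force: [-0.2, -0.2, -0.1]
opening: 0.0916
grip_force: 0.0
```

Request:
move_arm:
  motion:
    - [0.3,-0.06,0,0,0,0]
    - [0.6,-0.12,0,0,0,0]
    - [0.96,-0.18,0,0,0,0]

```text
time: 13.55
tool_pos: [0.5691, 0.0861, 0.262]
tool_rot: [-3.141, 0.0, 1.351]
contact_force: [-0.6, -0.4, 0.7]
opening: 0.0918
grip_force: 0.0
```

Request:
move_arm:
  motion:
    - [0.3,-0.06,0.1,0,0,0]
    - [0.6,-0.12,0.3,0,0,0]
    - [0.96,-0.18,0.6,0,0,0]

```text
time: 13.92
tool_pos: [0.5734, 0.1838, 0.2022]
tool_rot: [3.14, -0.0, 1.351]
contact_force: [0.8, 0.2, -0.2]
opening: 0.0916
grip_force: 0.0
```

Request:
move_arm:
  motion:
    - [0.3,-0.06,0.2,0,0,0]
    - [0.6,-0.12,0.5,0,0,0]
    - [0.96,-0.18,0.8,0,0,0]
    - [0.96,-0.18,0.8,0,0,0]
    - [0.96,-0.18,0.8,0,0,0]

```text
time: 14.55
tool_pos: [0.5768, 0.2804, 0.1226]
tool_rot: [-3.142, 0.001, 1.349]
contact_force: [-0.1, -0.3, 0.7]
opening: 0.0916
grip_force: 0.0
```

Run:
```python
from m import *
need(.575,.282,.010,77.4)
```

```text
t 14.55 pos [0.5768 0.2804 0.1226] rot [-1.800e+02  3.000e-02  7.732e+01] F [-0.1 -0.3  0.7] open 0.0916 grip 0.0 q [ 0.33  0.64  1.32 -0.    1.18  0.55]
need shift [ 0.012 -0.021  1.126] turn [-0.      0.0002 -0.0004]
```

Request:
move_arm:
  motion:
    - [0.01,-0.02,0.3,0,0,0]
    - [0.01,-0.02,0.65,0,0,0]
    - [0.01,-0.02,0.9,0,0,0]
    - [0.01,-0.02,1,0,0,0]

```text
time: 15.05
tool_pos: [0.575, 0.2812, 0.0224]
tool_rot: [-3.141, 0.0, 1.347]
contact_force: [-0.0, -0.3, 0.2]
opening: 0.0921
grip_force: 0.0
```

Request:
move_arm:
  motion:
    - [0,0,0.08,0,0,0]
    - [0,0,0.12,0,0,0]
    - [0,0,0.12,0,0,0]

```text
time: 15.42
tool_pos: [0.575, 0.2826, 0.0112]
tool_rot: [3.141, -0.0, 1.348]
contact_force: [0.2, 0.2, 0.2]
opening: 0.0918
grip_force: 0.0
```

Request:
move_arm:
  motion:
    - [-0.1,0,0,0,0,0]
    - [-0.2,0,0,0,0,0]
    - [-0.3,0,0,0,0,0]
    - [-0.38,0,0,0,0,0]
    - [-0.46,0,0,0,0,0]
    - [-0.54,0,0,0,0,0]
    - [-0.62,0,0,0,0,0]
    - [-0.7,0,0,0,0,0]

```text
time: 16.42
tool_pos: [0.5591, 0.2139, 0.0108]
tool_rot: [3.141, -0.0, 1.348]
contact_force: [1.2, 1.7, 0.6]
opening: 0.0916
grip_force: 0.9
```

Run:
```python
from m import *
need(.5212,.0413,.010,77.4)
for n in("top","side"):
    c=robot.read_camera(n);W=cloud(c)
    cv2.imwrite(f"pics/{n}4.png",c["image"][...,::-1])
    print("slice",rect(comp(W,.46,.62,.06,.26,.02,.034)))
```

```text
t 16.43 pos [0.5591 0.2139 0.0108] rot [ 1.7999e+02 -2.0000e-02  7.7210e+01] F [1.2 1.7 0.6] open 0.0916 grip 0.9 q [0.24 0.71 1.55 0.   0.88 0.46]
need shift [-1.768  0.012  0.008] turn [ 0.0001 -0.0001 -0.001 ]
slice (array([552.2, 142.6]), 118.0, 69.4, 8.4, 627, np.float64(0.0294))
slice (array([547.2, 163.4]), 123.5, 119.2, -12.9, 584, np.float64(0.0298))
```

View pics/side4.png

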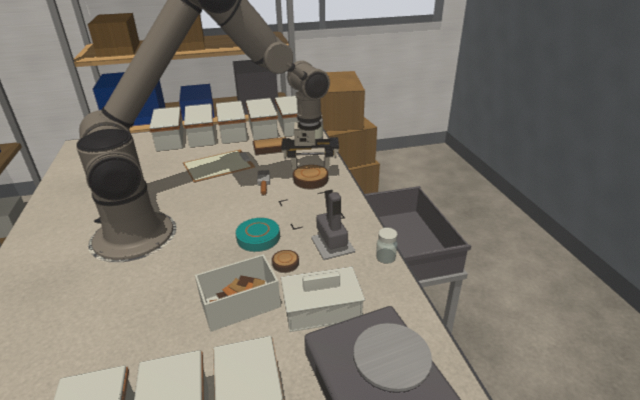

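The slice rides in the fork at side (311,176), and the lid is square on the box at (322,293). Continuing the push.

Request:
move_arm:
  motion:
    - [-0.06,0,0,0,0,0]
    - [-0.15,0,0,0,0,0]
    - [-0.25,0,0,0,0,0]
    - [-0.35,0,0,0,0,0]
    - [-0.45,0.005,0,0,0,0]
    - [-0.55,0.005,0,0,0,0]
    - [-0.65,0.005,0,0,0,0]
    - [-0.75,0.005,0,0,0,0]
    - [-0.85,0.005,0,0,0,0]

```text
time: 17.65
tool_pos: [0.5407, 0.1306, 0.0107]
tool_rot: [3.142, -0.0, 1.348]
contact_force: [0.2, 2.7, -0.0]
opening: 0.0917
grip_force: 0.9
```

Request:
move_arm:
  motion:
    - [-0.1,0,0,0,0,0]
    - [-0.2,0,0,0,0,0]
    - [-0.3,0,0,0,0,0]
    - [-0.4,0,0,0,0,0]
    - [-0.5,0,0,0,0,0]
    - [-0.58,0,0,0,0,0]
    - [-0.64,0,0,0,0,0]
    - [-0.69,0,0,0,0,0]
    - [-0.72,0,0,0,0,0]
    - [-0.72,0,0,0,0,0]

```text
time: 18.9
tool_pos: [0.5248, 0.0608, 0.0107]
tool_rot: [-3.142, 0.0, 1.348]
contact_force: [0.1, -0.2, -0.3]
opening: 0.092
grip_force: 0.1
```

```bash
cat >> m.py <<'E'
from scipy.optimize import least_squares
def slicefit(c,W,x,y,r=.09):
    # ransac-free: edge of top-face points, fixed-radius fit on convex hull
    P=comp(W,x-r,x+r,y-r,y+r,.022,.034); return rect(P),cv2.minEnclosingCircle((P[:,:2]*1000).astype(np.float32))
E
python3 - <<'E'
from m import *
need(.5216,.0433,.010,77.4)
for n in("top","side"):
    c=robot.read_camera(n);W=cloud(c)
    cv2.imwrite(f"pics/{n}5.png",c["image"][...,::-1])
    print("slice",slicefit(c,W,.512,-.003))
E
```

```text
t 18.9 pos [0.5248 0.0608 0.0107] rot [-1.800e+02  1.000e-02  7.721e+01] F [ 0.1 -0.2 -0.3] open 0.092 grip 0.1 q [-0.03  0.62  1.76 -0.    0.76  0.19]
need shift [-0.178  0.007  0.007] turn [-0.      0.0001 -0.0011]
slice ((array([509.5, -18. ]), 76.4, 71.8, -51.2, 248, np.float64(0.0293)), ((510.72119140625, -16.931480407714844), 49.187034606933594))
slice ((array([505.1,  13.4]), 120.2, 112.0, 73.5, 688, np.float64(0.0303)), ((508.4394226074219, 17.177080154418945), 67.17124938964844))
```

Request:
move_arm:
  motion:
    - [-0.05,0,0,0,0,0]
    - [-0.1,0,0,0,0,0]
    - [-0.14,0,0,0,0,0]
    - [-0.165,0,0,0,0,0]
    - [-0.18,0,0,0,0,0]
    - [-0.18,0,0,0,0,0]

```text
time: 19.75
tool_pos: [0.5208, 0.0433, 0.0107]
tool_rot: [-3.142, 0.0, 1.347]
contact_force: [-0.5, 0.9, -0.9]
opening: 0.0918
grip_force: 0.3
```

Request:
move_arm:
  motion:
    - [0.05,0,0,0,0,0]
    - [0.2,0,0,0,0,0]
    - [0.4,0,0,0,0,0]
    - [0.6,0,-0.2,0,0,0]
    - [0.8,0,-0.6,0,0,0]
    - [1,0,-1,0,0,0]
    - [1,0,-1,0,0,0]

```text
time: 20.62
tool_pos: [0.5452, 0.144, 0.114]
tool_rot: [3.135, -0.003, 1.35]
contact_force: [0.4, -0.0, 0.3]
opening: 0.092
grip_force: 0.0
```

Request:
move_arm:
  motion:
    - [0.2,0,-0.5,0,0,0.05]
    - [0.2,0,-1,0,0,0.1]
    - [0.2,0,-1,0,0,0.15]
    - [0.2,0,-1,0,0,0.2]
    - [0.2,0,-1,0,0,0.25]
    - [0.2,0,-1,0,0,0.3]
    - [0.2,0,-1,0,0,0.35]
    - [0.2,0,-1,0,0,0.395]
    - [0.2,0,-1,0,0,0.395]

```text
time: 21.75
tool_pos: [0.5469, 0.161, 0.2095]
tool_rot: [3.142, 0.002, 0.108]
contact_force: [-0.8, 0.6, 0.4]
opening: 0.0918
grip_force: 0.0
```

Run:
```python
from m import *
need(.5313,-.1982,.21,6.1)
for n in("top","side"):
    c=robot.read_camera(n);W=cloud(c)
    cv2.imwrite(f"pics/{n}6.png",c["image"][...,::-1])
    print("slice",slicefit(c,W,.512,-.006))
    print("scanner grip",rect(comp(W,.49,.57,-.25,-.18,.15,.18)))
```

```text
t 21.75 pos [0.5469 0.161  0.2095] rot [1.7999e+02 1.2000e-01 6.2100e+00] F [-0.8  0.6  0.4] open 0.0918 grip 0.0 q [0.15 0.44 1.42 0.   1.28 1.61]
need shift [-5.440e-01  3.554e+00 -3.000e-03] turn [0.     0.0007 0.0006]
slice ((array([511.2,  -4.5]), 116.8, 116.0, -1.4, 1102, np.float64(0.0293)), ((510.5965881347656, -4.063855171203613), 59.946895599365234))
scanner grip (array([ 532.2, -202.9]), 32.7, 28.1, -83.8, 115, np.float64(0.1678))
slice ((array([502.4,  -2.5]), 124.9, 103.4, 79.0, 682, np.float64(0.0304)), ((506.52032470703125, -2.9660212993621826), 62.85612869262695))
scanner grip (array([ 529.6, -205.7]), 32.9, 26.6, -82.9, 141, np.float64(0.1651))
```

View pics/top6.png

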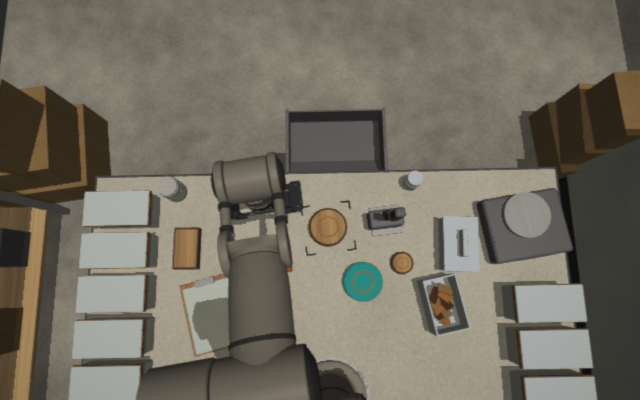

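The slice at top (328,227) sits centred in the marks. On to the scanner at (387,218).

Request:
move_arm:
  motion:
    - [-0.04,0.25,0,0,0,0]
    - [-0.09,0.55,0,0,0,0]
    - [-0.136,0.888,0,0,0,0]

```text
time: 22.22
tool_pos: [0.5431, 0.0703, 0.2104]
tool_rot: [-3.141, 0.0, 0.11]
contact_force: [0.2, -0.4, 0.5]
opening: 0.0918
grip_force: 0.0
```

Request:
move_arm:
  motion:
    - [-0.045,0.3,0,0,0,0]
    - [-0.09,0.6,0,0,0,0]
    - [-0.136,0.888,0,0,0,0]

```text
time: 22.6
tool_pos: [0.5391, -0.0198, 0.2104]
tool_rot: [-3.141, 0.0, 0.109]
contact_force: [0.2, -0.6, 0.3]
opening: 0.0914
grip_force: 0.0
```

Request:
move_arm:
  motion:
    - [-0.045,0.3,0,0,0,0]
    - [-0.09,0.6,0,0,0,0]
    - [-0.136,0.888,0,0,0,0]

```text
time: 22.98
tool_pos: [0.5351, -0.1096, 0.2104]
tool_rot: [-3.141, 0.0, 0.109]
contact_force: [-0.0, -0.6, -0.3]
opening: 0.0914
grip_force: 0.0
```

Request:
move_arm:
  motion:
    - [-0.045,0.3,0,0,0,0]
    - [-0.09,0.6,0,0,0,0]
    - [-0.136,0.88,0,0,0,0]
    - [-0.136,0.888,0,0,0,0]
    - [-0.136,0.888,0,0,0,0]

```text
time: 23.6
tool_pos: [0.5311, -0.1978, 0.2104]
tool_rot: [-3.141, 0.0, 0.108]
contact_force: [-0.5, 0.8, -0.4]
opening: 0.0923
grip_force: 0.0
```

Run:
```python
from m import *
need(.5313,-.1982,.113,6.1)
c=robot.read_camera("side");W=cloud(c);im=c["image"]
cv2.imwrite("pics/side7.png",cv2.resize(im[120:300,240:440,::-1],None,fx=3,fy=3,interpolation=cv2.INTER_CUBIC))
```

```text
t 23.6 pos [ 0.5311 -0.1978  0.2104] rot [-1.7995e+02  2.0000e-02  6.1700e+00] F [-0.5  0.8 -0.4] open 0.0923 grip 0.0 q [-0.49  0.43  1.43  0.    1.28  0.97]
need shift [0.002 0.005 0.974] turn [-0.0003  0.0001  0.0004]
```

View pics/side7.png

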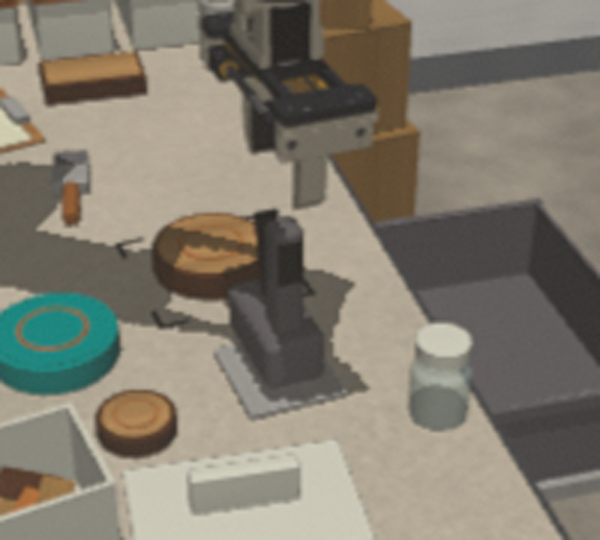

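The fingers hang above the grip (crop 285,230), straddling grip and trigger. Descending.

Request:
move_arm:
  motion:
    - [0,0,0.25,0,0,0]
    - [0,0,0.5,0,0,0]
    - [0,0,0.7,0,0,0]
    - [0,0,0.85,0,0,0]
    - [0,0,0.94,0,0,0]
    - [0,0,0.965,0,0,0]
    - [0,0,0.965,0,0,0]

```text
time: 24.52
tool_pos: [0.5315, -0.1985, 0.1146]
tool_rot: [3.141, -0.001, 0.107]
contact_force: [-0.2, -0.2, 0.1]
opening: 0.0917
grip_force: 0.0
```

Request:
move_arm:
  motion:
    - [0,0,0,0,0,0]
    - [0,0,0,0,0,0]
    - [0,0,0,0,0,0]
    - [0,0,0,0,0,0]
    - [0,0,0,0,0,0]
    - [0,0,0,0,0,0]
    - [0,0,0,0,0,0]
    - [0,0,0,0,0,0]
  fingers: -1
  newtons: 20

```text
time: 25.52
tool_pos: [0.531, -0.1966, 0.1143]
tool_rot: [-3.139, 0.0, 0.107]
contact_force: [-1.5, 11.0, 6.9]
opening: 0.0428
grip_force: 20.0
```

Run:
```python
from m import *
need(.5313,-.1982,.113,6.1)
```

```text
t 25.52 pos [ 0.531  -0.1966  0.1143] rot [-1.7983e+02  2.0000e-02  6.1300e+00] F [-1.5 11.   6.9] open 0.0428 grip 20.0 q [-0.49  0.53  1.56  0.    1.06  0.97]
need shift [0.002 0.017 0.013] turn [-0.0009  0.0001  0.0001]
```

Fully squeezed: opening 42.8 mm at 20 N. Holding, then releasing and lifting.

Request:
move_arm:
  motion:
    - [0,-0.015,0,0,0,0]
    - [0,-0.015,0,0,0,0]
    - [0,-0.015,0,0,0,0]
    - [0,-0.015,0,0,0,0]
    - [0,-0.015,0,0,0,0]
    - [0,-0.015,0,0,0,0]
    - [0,-0.015,0,0,0,0]
    - [0,-0.015,0,0,0,0]

```text
time: 26.52
tool_pos: [0.531, -0.1965, 0.1143]
tool_rot: [-3.141, 0.0, 0.107]
contact_force: [-0.5, 5.0, 4.8]
opening: 0.0428
grip_force: 20.0
```

Request:
move_arm:
  motion:
    - [0,0.015,0,0,0,0]
    - [0,0.015,0,0,0,0]
    - [0,0.015,0,0,0,0]
    - [0,0.015,0,0,0,0]
    - [0,0.015,0,0,0,0]
    - [0,0.015,0,0,0,0]
    - [0,0.015,0,0,0,0]
    - [0,0.015,0,0,0,0]
  fingers: 1

```text
time: 27.52
tool_pos: [0.5313, -0.1986, 0.1144]
tool_rot: [3.141, -0.0, 0.107]
contact_force: [0.1, 0.0, 0.8]
opening: 0.0916
grip_force: 0.0
```

Request:
move_arm:
  motion:
    - [0,0,-0.1,0,0,0]
    - [0,0,-0.3,0,0,0]
    - [0,0,-0.6,0,0,0]
    - [0,0,-1,0,0,0]
    - [0,0,-1,0,0,0]

```text
time: 28.15
tool_pos: [0.5329, -0.1993, 0.2184]
tool_rot: [3.137, -0.007, 0.107]
contact_force: [0.1, -0.0, -0.4]
opening: 0.0919
grip_force: 0.0
```

Run:
```python
from m import *
need(.426,-.004,.21,0)
c=robot.read_camera("top");W=cloud(c)
print("slice",slicefit(c,W,.512,-.006))
print("turq",rect(comp(W,.24,.42,-.19,-.03,.012,.05)))
print("brush",rect(comp(W,.38,.46,.06,.22,.006,.04)))
print("tub",rect(comp(W,.7,1.1,-.3,.3,-.085,-.05)))
```

```text
t 28.15 pos [ 0.5329 -0.1993  0.2184] rot [179.75  -0.38   6.11] F [ 0.1 -0.  -0.4] open 0.0919 grip 0.0 q [-0.49  0.42  1.42  0.    1.29  0.97]
need shift [-0.855 -2.056  0.069] turn [ 0.0013 -0.0022  0.034 ]
slice ((array([511.1,  -4.4]), 116.9, 116.2, -1.9, 1088, np.float64(0.0293)), ((510.5007019042969, -3.9093916416168213), 59.89027786254883))
turq (array([353.8, -79.2]), 118.2, 57.1, -25.3, 585, np.float64(0.0295))
brush (array([409.2, 138.2]), 165.5, 62.2, -81.2, 280, np.float64(0.0176))
tub (array([827.7, -41.7]), 352.4, 227.9, 89.8, 807, np.float64(-0.0674))
```

Request:
move_arm:
  motion:
    - [-0.15,-0.35,0,0,0,0.01]
    - [-0.3,-0.7,0,0,0,0.02]
    - [-0.4,-1,0,0,0,0.034]
    - [-0.4,-1,0,0,0,0.034]

```text
time: 28.7
tool_pos: [0.4795, -0.1016, 0.2137]
tool_rot: [-3.141, 0.002, 0.002]
contact_force: [0.2, -0.3, 0.7]
opening: 0.0916
grip_force: 0.0
```

Request:
move_arm:
  motion:
    - [-0.15,-0.35,0,0,0,0]
    - [-0.3,-0.7,0,0,0,0]
    - [-0.5,-1,0.2,0,0,0]
    - [-0.5,-1,0.5,0,0,0]
    - [-0.5,-1,0.9,0,0,0]
    - [-0.5,-1,1,0,0,0]
    - [-0.5,-1,1,0,0,0]

```text
time: 29.58
tool_pos: [0.431, -0.0037, 0.1141]
tool_rot: [-3.141, 0.001, -0.0]
contact_force: [1.3, 0.1, -0.5]
opening: 0.0922
grip_force: 0.0
```

Run:
```python
from m import *
need(.430,-.004,.011,0)
```

```text
t 29.57 pos [ 0.431  -0.0037  0.1141] rot [-1.7999e+02  6.0000e-02 -2.0000e-02] F [ 1.3  0.1 -0.5] open 0.0922 grip 0.0 q [-0.19  0.31  1.93 -0.    0.9   1.38]
need shift [-0.009  0.003  1.031] turn [-0.0001  0.0003 -0.0001]
```

Request:
move_arm:
  motion:
    - [0,0,0.3,0,0,0]
    - [0,0,0.65,0,0,0]
    - [0,0,0.9,0,0,0]
    - [0,0,1,0,0,0]

```text
time: 30.08
tool_pos: [0.4315, -0.0035, 0.0142]
tool_rot: [3.142, -0.0, -0.0]
contact_force: [0.2, 0.4, 0.1]
opening: 0.0917
grip_force: 0.0
```

Request:
move_arm:
  motion:
    - [0,0,0.03,0,0,0]
    - [0,0,0.03,0,0,0]
    - [0.1,0,0.03,0,0,0]
    - [0.2,0,0.03,0,0,0]
    - [0.3,0,0.03,0,0,0]
    - [0.4,0,0.03,0,0,0]
    - [0.5,0,0.03,0,0,0]
    - [0.6,0.01,0.03,0,0,0]
    - [0.7,0.02,0.03,0,0,0]
    - [0.8,0.03,0.03,0,0,0]
    - [0.9,0.04,0.03,0,0,0]
    - [1,0.05,0.03,0,0,0]

```text
time: 31.58
tool_pos: [0.5315, -0.0083, 0.0112]
tool_rot: [-3.142, -0.0, -0.0]
contact_force: [-2.2, 0.9, 1.4]
opening: 0.0919
grip_force: 1.9
```

Request:
move_arm:
  motion:
    - [0.1,0.02,0,0,0,0]
    - [0.2,0.04,0,0,0,0]
    - [0.3,0.06,0,0,0,0]
    - [0.4,0.08,0,0,0,0]
    - [0.5,0.08,0,0,0,0]
    - [0.6,0.08,0,0,0,0]
    - [0.65,0.08,0,0,0,0]
    - [0.65,0.08,0,0,0,0]

```text
time: 32.58
tool_pos: [0.5965, -0.0163, 0.0112]
tool_rot: [3.141, -0.001, -0.0]
contact_force: [0.4, 0.7, -0.1]
opening: 0.0915
grip_force: 0.0
```

Run:
```python
from m import *
need(.70,-.015,.011,0)
c=robot.read_camera("side");W=cloud(c)
cv2.imwrite("pics/side8.png",c["image"][...,::-1])
print("slice",slicefit(c,W,.645,-.015))
```

```text
t 32.58 pos [ 0.5965 -0.0163  0.0112] rot [ 1.7999e+02 -7.0000e-02 -0.0000e+00] F [ 0.4  0.7 -0.1] open 0.0915 grip 0.0 q [-0.16  0.71  1.56  0.    0.88  1.42]
need shift [ 1.035 -0.013  0.004] turn [ 0.     -0.0004 -0.    ]
slice ((array([644.4, -17.6]), 128.7, 118.5, 89.9, 357, np.float64(0.0301)), ((627.161376953125, -17.81989288330078), 76.62308502197266))
```

View pics/side8.png

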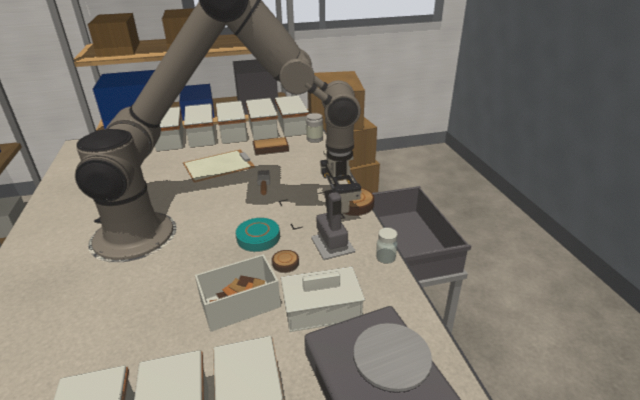

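The slice pokes over the edge at side (358,202), in front of the fork. Pushing it off.

Request:
move_arm:
  motion:
    - [0.08,0,0,0,0,0]
    - [0.2,0,0,0,0,0]
    - [0.34,0,0,0,0,0]
    - [0.5,0,0,0,0,0]
    - [0.66,0,0,0,0,0]
    - [0.82,0,0,0,0,0]
    - [0.98,0,0,0,0,0]
    - [1,0,0,0,0,0]

```text
time: 33.62
tool_pos: [0.6969, -0.0163, 0.0112]
tool_rot: [3.142, -0.002, -0.0]
contact_force: [-0.1, 0.1, -0.2]
opening: 0.0916
grip_force: 0.0
```

Request:
move_arm:
  motion:
    - [0.1,0,0,0,0,0]
    - [0.2,0,0,0,0,0]
    - [0.3,0,0,0,0,0]
    - [0.3,0,0,0,0,0]
    - [0.3,0,-0.3,0,0,0]
    - [0.2,0,-0.7,0,0,0]
    - [0,0,-1,0,0,0]
    - [-0.5,0,-1,0,0,0]
    - [-1,0,-1,0,0,0]
    - [-1,0,-1,0,0,0]

```text
time: 34.88
tool_pos: [0.5908, -0.0157, 0.1107]
tool_rot: [-3.141, 0.006, -0.0]
contact_force: [1.3, 0.3, -0.3]
opening: 0.0919
grip_force: 0.0
```

Run:
```python
from m import *
need(.60,-.015,.11,0)
for n in("side","top"):
    c=robot.read_camera(n);W=cloud(c)
    cv2.imwrite(f"pics/{n}9.png",c["image"][...,::-1])
    h=cv2.cvtColor(c["image"],cv2.COLOR_RGB2HSV);m=(h[...,0]<22)&(h[...,1]>70)&(W[...,0]>.69)&(W[...,2]>-.25)&(abs(W[...,1]+.04)<.18)
    P=W[m];print(n,len(P),P.mean(0) if len(P) else "",P.min(0) if len(P) else "",P.max(0) if len(P) else "")
    for nm,b in dict(can=(.55,.72,.3,.55,.085,.115),jar=(.6,.72,-.3,-.2,.07,.1),lid=(.36,.55,-.48,-.32,.062,.074)).items(): print(nm,rect(comp(W,*b)) if len(comp(W,*b)) else "")
    P=comp(W,.45,.6,-.17,-.13,.1,.16);print("trig",rect(P) if len(P) else "")
```

```text
t 34.88 pos [ 0.5908 -0.0157  0.1107] rot [-1.7995e+02  3.3000e-01 -2.0000e-02] F [ 1.3  0.3 -0.3] open 0.0919 grip 0.0 q [-0.16  0.57  1.49  0.    1.09  1.41]
need shift [ 0.092 -0.007  0.007] turn [-0.0003  0.0018 -0.0001]
side 723 [ 0.83403856 -0.03886539 -0.13735793] [ 0.78201715 -0.08872104 -0.16598085] [ 0.91346956  0.07029154 -0.12980956]
can (array([613.5, 507.2]), 130.4, 69.0, -52.1, 226, np.float64(0.0974))
jar (array([ 648.5, -274.1]), 47.8, 44.8, 52.2, 223, np.float64(0.0798))
lid (array([ 447.8, -401.7]), 165.9, 109.6, -2.5, 2227, np.float64(0.0662))
trig (array([ 526.7, -162.6]), 22.7, 10.7, 12.9, 58, np.float64(0.1496))
top 498 [ 0.85169174 -0.03061469 -0.13542253] [ 0.81340671 -0.08614125 -0.16650207] [ 0.8949129   0.02987935 -0.12628395]
can (array([612.1, 507.7]), 136.0, 64.1, -50.3, 569, np.float64(0.0989))
jar (array([ 649.8, -273. ]), 45.2, 44.2, -71.4, 181, np.float64(0.0787))
lid (array([ 448.1, -402.7]), 165.7, 106.7, -3.2, 1572, np.float64(0.0653))
trig (array([ 527.3, -162.7]), 19.9, 12.9, 4.6, 29, np.float64(0.1541))
```

View pics/side9.png

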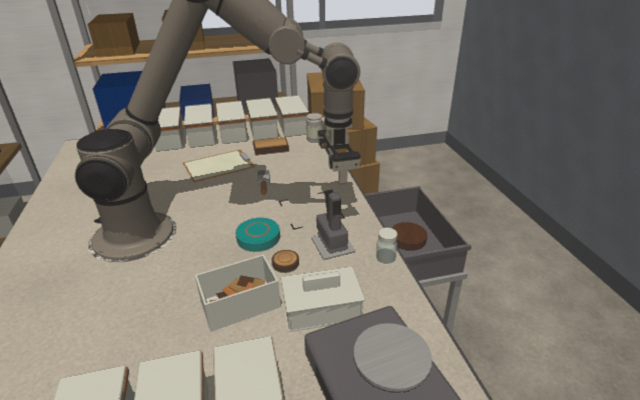

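The slice lies in the tub at side (408,236), the lid is square on the box at (322,293), and the gripper is clear of everything. Handing in.

```bash
python3 -c "
from cell import robot
print(robot.hand_in())"
```

```text
the job is handed in; nothing more can be done
None
```

The job is done and handed in at about 35 s: the lid is square and fully down on the box, the slice was centred on the marks, the trigger was squeezed, held and released, and the slice now lies in the waste tub.

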